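# Turn the revolving desk organizer until the remote control faces front

## Robot

A 6-joint arm with a two-finger parallel gripper is mounted at the origin on the work surface. World frame = base frame: x ahead of the robot, y to its left, z up, the work surface at z = 0. Lengths are in m, angles in rad, forces in N, time in s.
With the tool pointing down it reaches from about 0.325 to 0.9 m from the base axis. Payload 3.5 kg.
Tool frame: the origin (TCP) lies at the very end of the fingers, on their centre line; the grasp point (between the pads) lies 19 mm behind it (env.grasp_offset is the distance from the TCP to the grasp point, in m); x points along the fingers, y is the direction in which the jaws open and shut, and the axes are right-handed (so a half turn about x gives the same grasp; the last joint's range is limited). The gripper opens to 85 mm and grips with 20 to 120 N. Pads are 22 mm wide; open, the fingers measure 114 mm over their backs; the gripper's body (76 mm by 85 mm) begins 54 mm behind the grasp point. The pads swing forward as they close: fully open they stand 13 mm farther back than shut.
Start: joints at [-1.321, 0.276, -0.026, 1.268, 0, 1.467], TCP at [0.216, -0.587, 0.231] pointing down, gripper open.
Joint ranges: [-3.12, 3.12], [-0.85, 1.88], [-1.08, 1.24], [-1.95, 2.15], [-1.57, 1.53], [-3.14, 3.14]. Speed limits (rad/s): [2.57, 2.57, 3.14, 3.14, 3.14, 3.14].

## Interface

Orientations are given as a unit quaternion [x, y, z, w].
In Python, from workcell import readout, grab_frame, close_job, boxes_of, landmark_of, env gives the robot as it stands.
- The arm moves only by the tool play_rows, never from a script. Its argument "deltas" is a list of rows, each a list of 5 numbers: the shift along the tool's x, y, z in m, then the turn about the tool's x in rad, then the opening, from 0 (shut) to 1 (fully open). A call has 1 to 8 rows; each row is the pose to reach, as a shift and turn from the pose commanded when the call began, along the tool's axes at that moment; what a row does not reach only later rows make up. A row lasts 1/12 s, in which the tool goes at most 41.7 mm and 7.16 degrees, less where a joint would pass 70% of its speed; a pose out of reach is approached as far as the arm can. A call with a gripper value outside its range is refused whole. The fingers move at their own pace and stop on an object; "squeeze" is the grip in N (left out, the last holds). Time passes only in rows, so rows that repeat a pose let the fingers close. It gives the time, the measured TCP pose, the force and the opening at its end, in the units of the state.
- readout.get_obs(): the state, without advancing time (a new reading comes with each control period).
- grab_frame(name): name is "side" or "top"; returns a dict with "color" (420x560x3 uint8, red, green, blue), "fx", "fy", "cx", "cy" (pixels), "origin" and "rotation" of the camera in the world. Camera axes: x right, y down, z forward; pixel columns grow to the right and rows downward; lengths in m; the calibration is good to about 2 mm. A picture is of the moment at which its call begins. There is no depth.
- close_job(): hands the job in, once; it reports no verdict.
Trained networks look in the newest picture that a camera, given by its name, has taken for a name from the list of things; names that differ only in an ending like _2 or _b are one class to them, and where a whole thing is asked for, a point or a joint stands for the part that bears it (a point fixed in the world has none). Each returns a list of dicts, best first, with "confidence" (0 to 1); they miss things now and then, are a little off and sometimes report something else, mostly with a low value. They report only what shows in the picture. A call takes as long as a camera call.
- boxes_of(camera, name): "point" ([column, row] as shares, 0 to 1, of the picture: columns of its width, rows of its height, amid what is visible of it).
- landmark_of(camera, name): "point" ([column, row] as shares, 0 to 1, of the picture: columns of its width, rows of its height: a listed point, or the origin of a listed thing).
The state is a dict: "clock": time; "joint_positions": joint angles; "joint_vel": joint speeds; "joint_efforts": joint torques, N m; "tcp_pos": TCP position; "orientation": TCP orientation; "wrist_force": force on the tool from outside, world axes, zero at the start; "wrist_torque": the same for the moment, N m; "gripper_width": opening from 0.0 (shut) to 1.0 (fully open).
Only numpy, scipy, OpenCV 4.12 (cv2) and the standard library are available. Lean on these libraries where they do the work, as an engineer would, in place of code of your own. Each camera call takes 0.05 s, during which the arm holds its last target.

## Task

Turn the revolving desk organizer by gently pushing it round at its rim, until the pocket with the remote control faces squarely to the front edge of the desk (the long edge on the robot's side). Only push: do not take hold of or lift anything, do not push on the things in the pockets, leave the organizer standing where it is and leave the mug, the stapler and the drive alone.

Things in the scene. Friction and masses are not known exactly. Their poses are not given: they have to be found in the camera images.
- organizer: round grey desk organizer, 230 mm across, loose on rubber feet, about 2 kg in all. Origin: on the desk, on the turning axis; z up, x and y at any yaw (the base has no front). The fixed black base 17 mm high carries a turning deck with five pockets and a central cup of pens (to 163 mm above the desk); nothing on it stands higher than 170 mm
- deck (a joint): angle through which the deck has turned in its base since the start (rad), counter-clockwise positive seen from above; 0 at the start, which says nothing of where front is. No stops; it takes about 0.7 N at the rim to turn and stays where it is left. Counter-clockwise from the remote's pocket follow radio, calculator, cassette, then glue stick with marker
- deck_top (a point): centre of the deck's flat top, on the turning axis, 33 mm above the desk; the deck is a disc 230 mm across, 12 mm thick. Five equal open pockets stand on it, one every 72 degrees: 70 mm wide, 40 mm deep (radially), walls 3 mm, tops 118 mm above the desk, flat outer faces 88 mm and outer corners 95 mm from the axis
- gap (a point): in the middle of one of the five V-shaped gaps between neighbouring pockets (the next one counter-clockwise, seen from above, from the remote's pocket), 102 mm from the axis and 90 mm above the desk; turns with the deck. The gap, 47 mm wide between the pockets' outer corners, lets a fingertip stand over the deck's edge and push a pocket's side round; the other gaps follow every 72 degrees
- remote_pocket (a point): centre of the inner floor of the pocket that holds the remote control, 68 mm from the turning axis and 36 mm above the desk; turns with the deck, its -x axis pointing out of the pocket's outer face
- desk (a point): middle of the white desk top (1250 mm deep, 2500 mm wide), at the height of its surface, 360 mm ahead of the robot; its axes are the world's: -x is the direction front, square to the desk's front edge, which runs along y behind the robot
- remote: black remote control standing on end in its pocket, loose: a slab 22 x 44 x 130 mm with rows of small pale keys and a round key pad near its upper end on the side that faces out, its top about 166 mm above the desk; a pale glassy window fills its top end; it may lean a little. Origin: centre of its foot, z along its length, -x out of the key side
- radio: black hand-held radio, loose in its pocket, body 28 x 54 x 92 mm with a round stub antenna and a small round knob on top, 130 mm in all. Origin: centre of its foot
- calculator: white calculator, loose in its pocket, 14 x 60 x 112 mm, with a dull green display. Origin: centre of its foot
- cassette: black cassette case with a paper sleeve, loose in its pocket, 18 x 60 x 100 mm. Origin: centre of its foot
- glue_stick: white glue stick with a grey cap, loose in a pocket, 27 mm across, 96 mm long. Origin: centre of its foot
- marker: white marker pen with a black cap, loose in the same pocket, 21 mm across, 124 mm long. Origin: centre of its foot
- mug: white mug, 80 mm across and 92 mm high with a handle at its +y side, loose on the desk beside the organizer. Origin: centre of its underside
- stapler: black stapler lying beside the organizer, 135 x 36 mm, 60 mm high, long side along its x. Origin: centre of its underside
- drive: flat black external drive on the desk beyond the organizer, 80 (x) x 120 (y) x 18 mm. Origin: centre of its underside

How it is judged:
By the outcome, as a careful person would: the job done as asked, in the order asked, and still so for the second after the job is handed in, with the robot touching nothing.
It also fails if it takes over 48 s, if anything falls off the work surface, if the arm or the gripper's body presses on something with over 40 N, if the wrist force passes 120 N, or if a joint passes its speed limit or range.

## Working session

There is one attempt and no reset: what is moved stays moved. The work goes in short steps, Python scripts to look and compute and a tool call to move; the robot and the scene stay as the last step left them, time stands still between calls to the robot, and variables do not carry over. Pictures are saved under pics/ and viewed, and the job is handed in when it is done.

Besides the shell and the picture viewer there is one more tool, called as name(argument=value, ...) on one line, values as JSON. play_rows: Moves the arm, as the interface text tells. Its arguments: {"type":"object","properties":{"deltas":{"type":"array","items":{"type":"array","items":{"type":"number"}}},"squeeze":{"type":"number"}},"required":["deltas"]}

```bash
mkdir -p pics; ls; cat > h.py <<'E'
import numpy as np, cv2
from workcell import readout, grab_frame, close_job, boxes_of, landmark_of, env
def ray(f,p):
    H,W=f["color"].shape[:2]
    u,v=p[0]*W,p[1]*H
    d=np.array([(u-f["cx"])/f["fx"],(v-f["cy"])/f["fy"],1.])
    return np.array(f["origin"]),np.array(f["rotation"])@d
def atz(f,p,z):
    o,d=ray(f,p); return o+d*(z-o[2])/d[2]
def proj(f,X):
    c=np.array(f["rotation"]).T@(np.array(X)-f["origin"]); return [f["fx"]*c[0]/c[2]+f["cx"],f["fy"]*c[1]/c[2]+f["cy"]]
def save(f,n): cv2.imwrite(f"pics/{n}.png",f["color"][:,:,::-1])
E
python3 - <<'E'
from h import *
for c in("top","side"):
    f=grab_frame(c); save(f,c+"0"); print(c,f["origin"],np.array(f["rotation"]).round(3).tolist(),f["fx"])
    for n,z in [("organizer",0),("deck_top",.033),("remote_pocket",.036),("gap",.09),("remote",.036),("mug",0),("stapler",0),("drive",0),("radio",.036),("calculator",.036)]:
        for r in landmark_of(c,n)[:2]: print(n,round(r["confidence"],2),np.round(np.array(r["point"])*[560,420]),atz(f,r["point"],z).round(3))
print(readout.get_obs())
E
```

```text
pics
top [0.51981259 0.03005433 1.08816646] [0.717, -0.696, 0.039, -0.021] 411.5801012344354Traceback (most recent call last):
  File "<stdin>", line 5, in <module>
  File "h.py", line 9, in atz
    o,d=ray(f,p); return o+d*(z-o[2])/d[2]
        ~~~^^^^^
  File "h.py", line 7, in ray
    return np.array(f["origin"]),np.array(f["rotation"])@d
                                 ~~~~~~~~~~~~~~~~~~~~~~~^~
ValueError: matmul: Input operand 1 has a mismatch in its core dimension 0, with gufunc signature (n?,k),(k,m?)->(n?,m?) (size 3 is different from 4)
```

```bash
sed -i 's/np.array(f\["rotation"\])/R(f)/g' h.py; cat >> h.py <<'E'
from scipy.spatial.transform import Rotation as Ro
def R(f): return Ro.from_quat(f["rotation"]).as_matrix()
E
python3 - <<'E'
from h import *
for c in("top","side"):
    f=grab_frame(c); save(f,c+"0"); print(c,f["origin"],f["rotation"],f["fx"])
    for n,z in [("organizer",0),("deck_top",.033),("remote_pocket",.036),("gap",.09),("remote",.036),("mug",0),("stapler",0),("drive",0),("radio",.036),("calculator",.036)]:
        for r in landmark_of(c,n)[:2]: print(n,round(r["confidence"],2),np.round(np.array(r["point"])*[560,420]),atz(f,r["point"],z).round(3))
print(readout.get_obs())
E
```

```text
top [0.51981259 0.03005433 1.08816646] [ 0.71671236 -0.69596069  0.03922954 -0.02057054] 411.5801012344354
organizer 0.77 [262. 227.] [0.561 0.068 0.   ]
deck_top 0.97 [261. 233.] [0.542 0.069 0.033]
remote_pocket 0.83 [283. 213.] [0.597 0.014 0.036]
gap 0.73 [272. 192.] [0.643 0.044 0.09 ]
gap 0.44 [271. 145.] [0.758 0.049 0.09 ]
remote 0.75 [280. 211.] [0.6   0.022 0.036]
remote 0.5 [362. 252.] [ 0.501 -0.191  0.036]
mug 0.57 [362. 255.] [ 0.493 -0.198  0.   ]
mug 0.4 [256. 256.] [0.483 0.082 0.   ]
stapler 0.89 [162. 242.] [0.513 0.328 0.   ]
drive 0.84 [271. 145.] [0.781 0.053 0.   ]
drive 0.25 [272. 192.] [0.655 0.045 0.   ]
radio 0.81 [254. 203.] [0.619 0.091 0.036]
calculator 0.77 [233. 230.] [0.549 0.141 0.036]
side [0.40538228 0.55137934 0.70089882] [-0.14205475  0.92517748 -0.3470519   0.05849833] 406.89571772565796
organizer 0.63 [294. 247.] [ 0.546  0.065 -0.   ]
deck_top 0.74 [278. 213.] [0.598 0.01  0.033]
deck_top 0.72 [341. 170.] [ 0.497 -0.161  0.033]
remote_pocket 0.84 [280. 212.] [0.595 0.009 0.036]
remote_pocket 0.32 [323. 251.] [0.48  0.083 0.036]
gap 0.97 [248. 
[... 170 characters left out ...]
, 'joint_positions': array([-1.32141440e+00,  2.76400697e-01, -2.64391257e-02,  1.26800391e+00,
        4.17806774e-06,  1.46741012e+00]), 'joint_vel': array([ 7.46947726e-04,  6.49045743e-04, -1.33899437e-03,  7.24112799e-04,
        5.06571835e-04, -3.10776490e-05]), 'joint_efforts': array([-2.45767196e-04, -4.45497572e+01,  2.95565218e+01,  1.04551975e-03,
       -1.19622787e-04, -2.86129669e-06]), 'tcp_pos': array([ 0.21592933, -0.58648869,  0.23129439]), 'orientation': array([ 0.696136  ,  0.12409348, -0.6961355 ,  0.12405984]), 'wrist_force': array([1.28891808, 0.54031931, 0.72106316]), 'wrist_torque': array([-0.03238855,  0.0208554 , -0.04250316]), 'gripper_width': 0.9974821536280646}
```

View pics/top0.png

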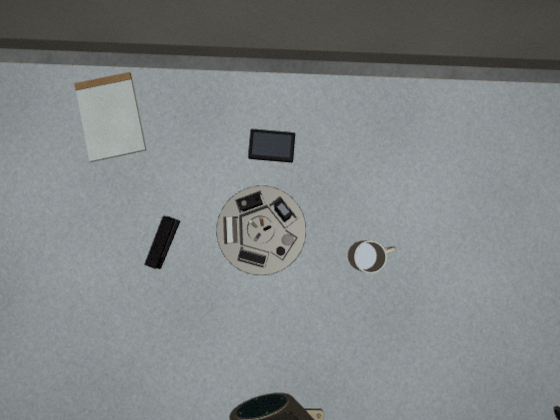

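View pics/side0.png

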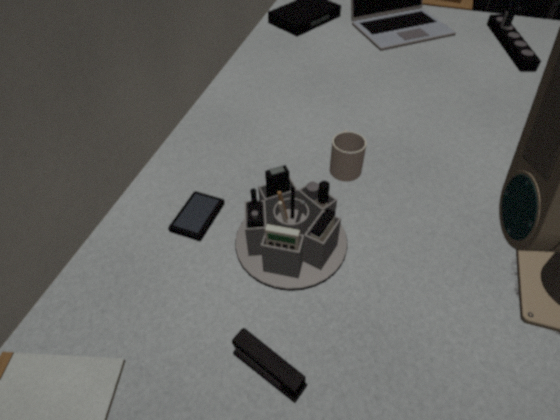

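```bash
cat >> h.py <<'E'
from scipy.optimize import minimize
def model(cx,cy,th):
    L=[]
    t=np.linspace(0,2*np.pi,121); L.append(np.c_[cx+.115*np.cos(t),cy+.115*np.sin(t),0*t+.033])
    for k in range(5):
        a=th+k*2*np.pi/5; e=np.array([np.cos(a),np.sin(a)]); n=np.array([-e[1],e[0]])
        c=[(88,-35),(88,35),(48,35),(48,-35),(88,-35)]
        P=np.array([np.r_[np.array([cx,cy])+(r*e+s*n)/1000,.118] for r,s in c])
        L.append(np.vstack([np.linspace(P[i],P[i+1],15) for i in (3,0,1)]))
    return L
def pr(f,X):
    c=(X-f["origin"])@R(f); return np.c_[f["fx"]*c[:,0]/c[:,2]+f["cx"],f["fy"]*c[:,1]/c[:,2]+f["cy"]]
def fit(f,cx,cy,th,cams=None,lock=False):
    fs=f if isinstance(f,list) else [f]
    D=[]
    for g in fs:
        e=cv2.Canny(cv2.cvtColor(g["color"],cv2.COLOR_RGB2GRAY),40,110)
        D.append(np.minimum(cv2.distanceTransform(255-e,cv2.DIST_L2,5),5))
    def cost(p):
        s=0
        for g,d in zip(fs,D):
            for q in model(p[0]/100,p[1]/100,p[2]):
                u=pr(g,q).astype(np.float32); s+=cv2.remap(d,u[:,:1],u[:,1:],cv2.INTER_LINEAR).mean()
        return s
    best=None
    for dth in np.radians(np.arange(-20,21,4)):
        x0=[cx*100,cy*100,th+dth]
        r=minimize(cost,x0,method="Nelder-Mead",options=dict(initial_simplex=[x0,np.add(x0,[.5,0,0]),np.add(x0,[0,.5,0]),np.add(x0,[0,0,.05])]))
        if best is None or r.fun<best.fun: best=r
    return best.x[0]/100,best.x[1]/100,best.x[2],best.fun
def overlay(f,p,n,box):
    s=4; x0,y0,x1,y1=box
    im=cv2.resize(f["color"][y0:y1,x0:x1,::-1],None,fx=s,fy=s,interpolation=cv2.INTER_CUBIC)
    for i,q in enumerate(model(*p)):
        u=((pr(f,q)+.5-[x0,y0])*s).astype(int)
        cv2.polylines(im,[u],False,(0,0,255) if i==1 else (0,255,0),1)
    cv2.imwrite(f"pics/{n}.png",im)
E
python3 - <<'E'
from h import *
ft=grab_frame("top"); fs=grab_frame("side")
th=np.radians(-48)
for nm,f in(("t",ft),("s",fs),("both",[ft,fs])):
    r=fit(f,.55,.068,th); print(nm,np.round(r[:2],4),np.degrees(r[2]),r[3])
overlay(ft,r[:3],"o_t0",(200,170,330,290)); overlay(fs,r[:3],"o_s0",(220,150,370,300))
o=readout.get_obs(); print(Ro.from_quat(o["orientation"]).as_matrix().round(3))
E
```

```text
t [0.5502 0.0676] -49.887184368502936 5.807805061340332
s [0.5511 0.0715] -49.63835591615111 5.090472221374512
both [0.551  0.0707] -49.50317784170277 11.759696006774902
[[ 0.     0.345 -0.938]
 [ 0.    -0.938 -0.345]
 [-1.    -0.    -0.   ]]
```

View pics/o_t0.png

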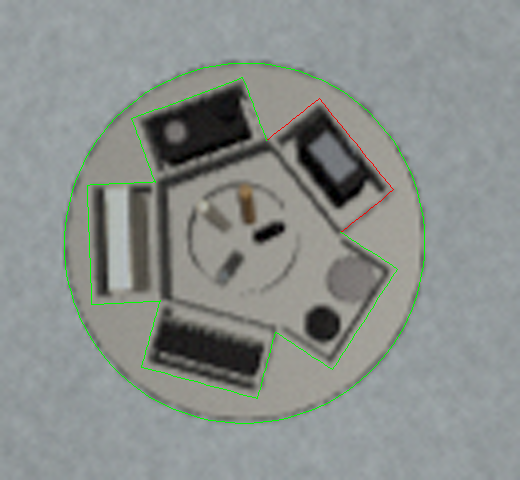

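View pics/o_s0.png

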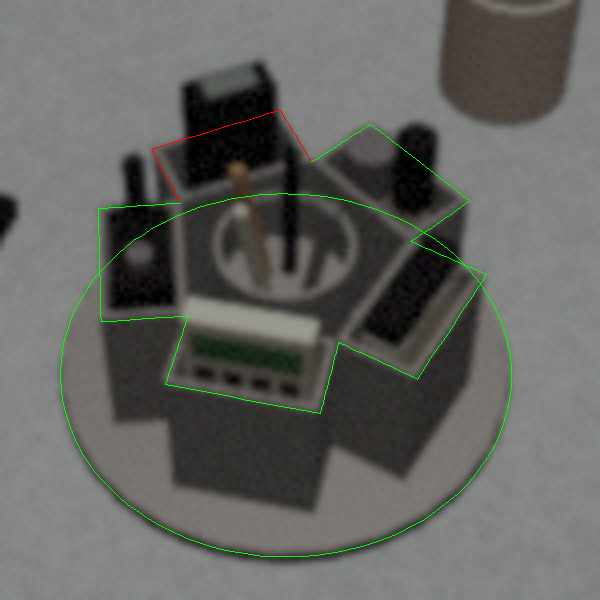

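```bash
cat >> h.py <<'E'
def rows(start,poses,op=0):
    x,y,z,p=start; c,s=np.cos(np.radians(p)),np.sin(np.radians(p)); out=[]
    for X,Y,Z,P in poses:
        dx,dy=X-x,Y-y
        out.append([round(z-Z,3),round(dx*c+dy*s,4),round(dx*s-dy*c,4),round(np.radians(p-P),3),op])
    return out
def cur():
    o=readout.get_obs(); r=Ro.from_quat(o["orientation"]).as_matrix()
    return [*o["tcp_pos"],np.degrees(np.arctan2(r[1,1],r[0,1]))]
C=np.array([.5505,.069])
def gp(a,r,z,off=180): # finger at polar angle a(deg)
    return [C[0]+r*np.cos(np.radians(a)),C[1]+r*np.sin(np.radians(a)),z,a+off]
E
python3 - <<'E'
from h import *
s=cur(); print(np.round(s,4)); g=gp(-85.7,.100,.231); print(g)
P=[np.add(s,(np.subtract(g,s))*k/24) for k in range(25)]
for c in range(3): print(rows(P[8*c],P[8*c+1:8*c+9]))
E
```

```text
[  0.2159  -0.5865   0.2313 -69.7878]
[np.float64(0.5579978726826328), np.float64(-0.03071851335251158), 0.231, 94.3]
[[np.float64(0.0), np.float64(-0.0168), np.float64(-0.0214), np.float64(-0.119), 0], [np.float64(0.0), np.float64(-0.0336), np.float64(-0.0428), np.float64(-0.239), 0], [np.float64(0.0), np.float64(-0.0504), np.float64(-0.0641), np.float64(-0.358), 0], [np.float64(0.0), np.float64(-0.0672), np.float64(-0.0855), np.float64(-0.477), 0], [np.float64(0.0), np.float64(-0.084), np.float64(-0.1069), np.float64(-0.597), 0], [np.float64(0.0), np.float64(-0.1008), np.float64(-0.1283), np.float64(-0.716), 0], [np.float64(0.0), np.float64(-0.1177), np.float64(-0.1496), np.float64(-0.835), 0], [np.float64(0.0), np.float64(-0.1345), np.float64(-0.171), np.float64(-0.955), 0]]
[[np.float64(0.0), np.float64(0.0077), np.float64(-0.0261), np.float64(-0.119), 0], [np.float64(0.0), np.float64(0.0155), np.float64(-0.0521), np.float64(-0.239), 0], [np.float64(0.0), np.float64(0.0232), np.float64(-0.0782), np.float64(-0.358), 0], [np.float64(0.0), np.float64(0.0309), np.float64(-0.1043), np
[... 315 characters left out ...]
at64(-0.2086), np.float64(-0.955), 0]]
[[np.float64(0.0), np.float64(0.0257), np.float64(-0.0088), np.float64(-0.119), 0], [np.float64(0.0), np.float64(0.0515), np.float64(-0.0175), np.float64(-0.239), 0], [np.float64(0.0), np.float64(0.0772), np.float64(-0.0263), np.float64(-0.358), 0], [np.float64(0.0), np.float64(0.103), np.float64(-0.035), np.float64(-0.477), 0], [np.float64(0.0), np.float64(0.1287), np.float64(-0.0438), np.float64(-0.597), 0], [np.float64(0.0), np.float64(0.1545), np.float64(-0.0525), np.float64(-0.716), 0], [np.float64(0.0), np.float64(0.1802), np.float64(-0.0613), np.float64(-0.835), 0], [np.float64(0.0), np.float64(0.206), np.float64(-0.0701), np.float64(-0.955), 0]]
```

play_rows(deltas=[[0, -0.017, -0.021, -0.12, 0], [0, -0.034, -0.043, -0.24, 0], [0, -0.05, -0.064, -0.36, 0], [0, -0.067, -0.086, -0.48, 0], [0, -0.084, -0.107, -0.6, 0], [0, -0.101, -0.128, -0.72, 0], [0, -0.118, -0.15, -0.84, 0], [0, -0.135, -0.171, -0.955, 0]])

```text
clock: 1.97
tcp_pos: [0.3303, -0.3996, 0.2315]
orientation: [0.56, 0.432, -0.56, 0.432]
wrist_force: [0.4, -0.3, 0.6]
gripper_width: 0.002
```

play_rows(deltas=[[0, 0.008, -0.026, -0.12, 0], [0, 0.016, -0.052, -0.24, 0], [0, 0.023, -0.078, -0.36, 0], [0, 0.031, -0.104, -0.48, 0], [0, 0.039, -0.13, -0.6, 0], [0, 0.046, -0.156, -0.72, 0], [0, 0.054, -0.182, -0.84, 0], [0, 0.062, -0.209, -0.955, 0]])

```text
clock: 2.63
tcp_pos: [0.4445, -0.2139, 0.2315]
orientation: [0.299, 0.641, -0.299, 0.641]
wrist_force: [1.1, -0.7, 0.1]
gripper_width: -0.003
```

```bash
python3 - <<'E'
from h import *
s=cur(); print(np.round(s,4), readout.get_obs()["joint_positions"].round(3))
E
```

```text
[ 0.4445 -0.2139  0.2315 39.9697] [-0.58   0.042 -0.304  1.225 -0.     0.294]
```

play_rows(deltas=[[0, 0.026, -0.009, -0.12, 0], [0, 0.052, -0.018, -0.24, 0], [0, 0.077, -0.026, -0.36, 0], [0, 0.103, -0.035, -0.48, 0], [0, 0.129, -0.044, -0.6, 0], [0, 0.155, -0.053, -0.72, 0], [0, 0.18, -0.061, -0.84, 0], [0, 0.206, -0.07, -0.955, 0]])

```text
clock: 3.3
tcp_pos: [0.5585, -0.0285, 0.2314]
orientation: [-0.029, 0.706, 0.029, 0.707]
wrist_force: [1.0, -0.5, 0.2]
gripper_width: -0.006
```

play_rows(deltas=[[0, 0, 0, 0, 0], [0, 0, 0, 0, 0]])

```text
clock: 3.47
tcp_pos: [0.5583, -0.0288, 0.2313]
orientation: [-0.028, 0.707, 0.027, 0.707]
wrist_force: [0.0, 0.5, -0.3]
gripper_width: 0.0
```

```bash
python3 - <<'E'
from h import *
f=grab_frame("side"); save(f,"side1")
f=grab_frame("top"); save(f,"top1")
s=cur(); print(np.round(s,4)); g=gp(-85.7,.100,.105); print(rows(s,[g]))
E
```

```text
[ 5.57500e-01 -3.01000e-02  2.31200e-01  9.43008e+01]
[[np.float64(0.126), np.float64(-0.0007), np.float64(0.0005), np.float64(0.0), 0]]
```

View pics/side1.png

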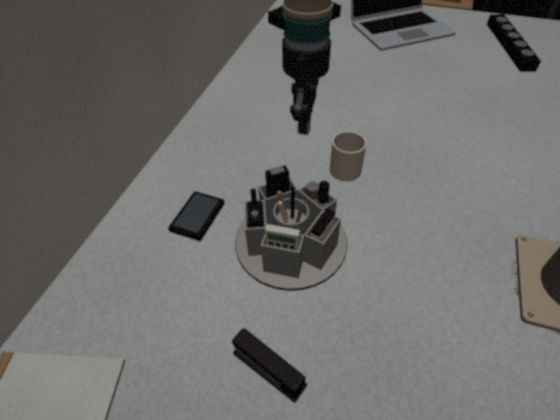

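View pics/top1.png

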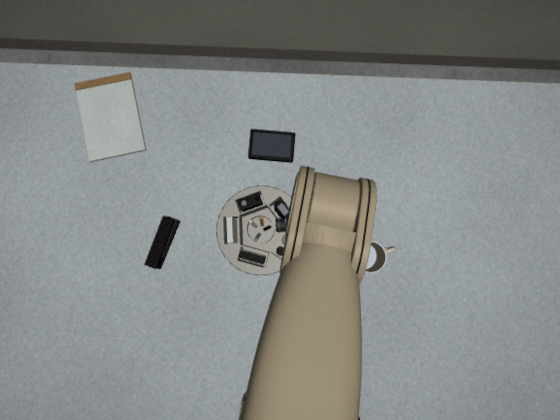

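play_rows(deltas=[[0.02, 0, 0, 0, 0], [0.04, 0, 0, 0, 0], [0.06, 0, 0, 0, 0], [0.08, 0, 0, 0, 0], [0.1, 0, 0, 0, 0], [0.115, 0, 0, 0, 0], [0.125, 0, 0, 0, 0], [0.126, 0, 0, 0, 0]])

```text
clock: 4.23
tcp_pos: [0.5556, -0.0304, 0.1032]
orientation: [-0.026, 0.708, 0.026, 0.705]
wrist_force: [-0.2, 0.1, 0.3]
gripper_width: -0.002
```

```bash
python3 - <<'E'
from h import *
f=grab_frame("side"); x0,y0=220,60
cv2.imwrite("pics/side2.png",cv2.resize(f["color"][60:270,220:420,::-1],None,fx=2.8,fy=2.8))
s=cur(); print(np.round(s,4),readout.get_obs()["wrist_force"])
a0=-85.7
for c in range(4):
    A=[a0-4*(8*c+k) for k in range(9)]
    print([[float(v) for v in r] for r in rows(gp(A[0],.1,.105),[gp(a,.1,.105) for a in A[1:]])])
E
```

```text
[ 5.56500e-01 -3.04000e-02  1.04300e-01  9.42647e+01] [0.33712223 1.60345668 0.62594182]
[[0.0, 0.0002, -0.007, 0.07, 0.0], [0.0, 0.001, -0.0139, 0.14, 0.0], [0.0, 0.0022, -0.0208, 0.209, 0.0], [0.0, 0.0039, -0.0276, 0.279, 0.0], [0.0, 0.006, -0.0342, 0.349, 0.0], [0.0, 0.0086, -0.0407, 0.419, 0.0], [0.0, 0.0117, -0.0469, 0.489, 0.0], [0.0, 0.0152, -0.053, 0.559, 0.0]]
[[0.0, 0.0002, -0.007, 0.07, 0.0], [0.0, 0.001, -0.0139, 0.14, 0.0], [0.0, 0.0022, -0.0208, 0.209, 0.0], [0.0, 0.0039, -0.0276, 0.279, 0.0], [0.0, 0.006, -0.0342, 0.349, 0.0], [0.0, 0.0086, -0.0407, 0.419, 0.0], [0.0, 0.0117, -0.0469, 0.489, 0.0], [0.0, 0.0152, -0.053, 0.559, 0.0]]
[[0.0, 0.0002, -0.007, 0.07, 0.0], [0.0, 0.001, -0.0139, 0.14, 0.0], [0.0, 0.0022, -0.0208, 0.209, 0.0], [0.0, 0.0039, -0.0276, 0.279, 0.0], [0.0, 0.006, -0.0342, 0.349, 0.0], [0.0, 0.0086, -0.0407, 0.419, 0.0], [0.0, 0.0117, -0.0469, 0.489, 0.0], [0.0, 0.0152, -0.053, 0.559, 0.0]]
[[0.0, 0.0002, -0.007, 0.07, 0.0], [0.0, 0.001, -0.0139, 0.14, 0.0], [0.0, 0.0022, -0.0208, 0.209, 0.0], [0.0, 0.0039, -0.0276, 0.279, 0.0], [0.0, 0.006, -0.0342, 0.349, 0.0], [0.0, 0.0086, -0.0407, 0.419, 0.0], [0.0, 0.0117, -0.0469, 0.489, 0.0], [0.0, 0.0152, -0.053, 0.559, 0.0]]
```

View pics/side2.png

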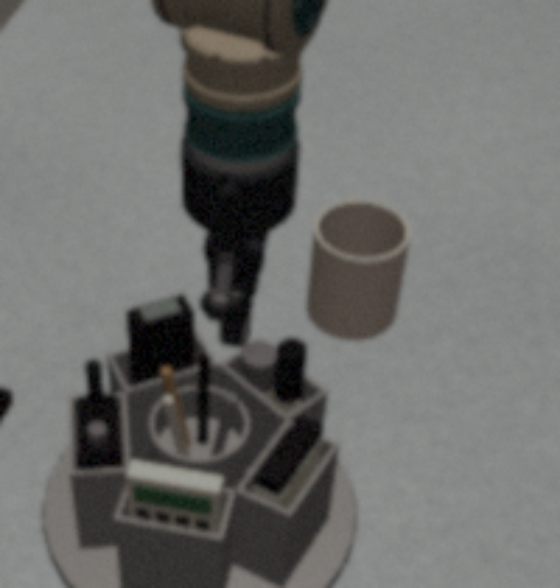

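The shut fingertip (crop pixel ~235,345) stands in the gap between the remote and glue pockets, touching nothing. Now the arc.

play_rows(deltas=[[0, 0.0, -0.007, 0.07, 0], [0, 0.001, -0.014, 0.14, 0], [0, 0.002, -0.021, 0.21, 0], [0, 0.004, -0.0275, 0.28, 0], [0, 0.006, -0.034, 0.35, 0], [0, 0.0085, -0.0405, 0.42, 0], [0, 0.0115, -0.047, 0.49, 0], [0, 0.015, -0.053, 0.56, 0]])

```text
clock: 4.95
tcp_pos: [0.5053, -0.0195, 0.1072]
orientation: [0.171, 0.685, -0.171, 0.688]
wrist_force: [0.9, -1.2, 0.1]
gripper_width: 0.0
```

```bash
python3 - <<'E'
from h import *
f=grab_frame("side")
s=cur(); d=np.array(s[:2])-C; print(np.round(s,4),readout.get_obs()["wrist_force"],np.hypot(*d),np.degrees(np.arctan2(d[1],d[0])))
r=fit(f,*C,np.radians(-75)); print(r,np.degrees(r[2]))
overlay(f,r[:3],"o_s1",(220,150,370,300))
E
```

```text
[ 5.03500e-01 -1.88000e-02  1.06900e-01  6.19259e+01] [-1.53433387  1.00880805 -0.36712773] 0.09954447065738362 -118.16996367636312
(np.float64(0.5514179124476959), np.float64(0.07097167025325644), np.float64(-1.2991355447807362), np.float64(5.443880558013916)) -74.43498373136515
```

View pics/o_s1.png

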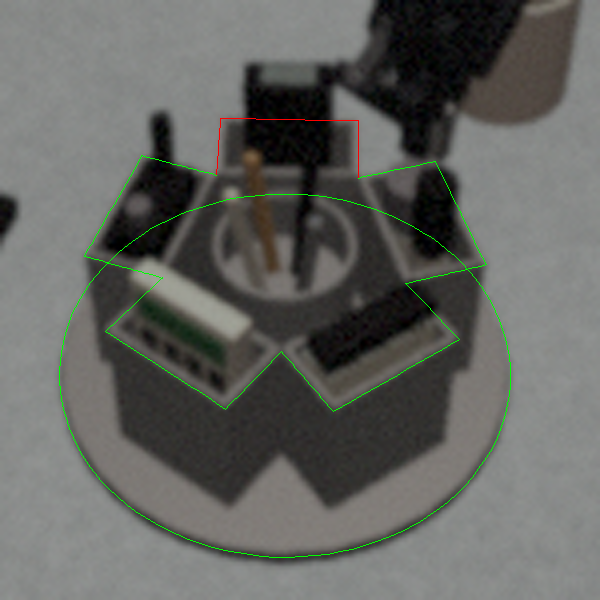

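Deck turns as planned (remote pocket at −74°, finger 7.7° ahead of the gap centre), the base hasn't moved. Continuing.

play_rows(deltas=[[0, 0.0, -0.007, 0.07, 0], [0, 0.001, -0.014, 0.14, 0], [0, 0.002, -0.021, 0.21, 0], [0, 0.004, -0.0275, 0.28, 0], [0, 0.006, -0.034, 0.35, 0], [0, 0.0085, -0.0405, 0.42, 0], [0, 0.0115, -0.047, 0.49, 0], [0, 0.015, -0.053, 0.56, 0]])

```text
clock: 5.67
tcp_pos: [0.4652, 0.0186, 0.1068]
orientation: [0.354, 0.611, -0.353, 0.614]
wrist_force: [-0.6, -1.1, 0.6]
gripper_width: 0.002
```

```bash
python3 - <<'E'
from h import *
s=cur(); d=np.array(s[:2])-C; print(np.round(s,4),readout.get_obs()["wrist_force"],np.hypot(*d),np.degrees(np.arctan2(d[1],d[0])))
E
```

```text
[4.65200e-01 1.86000e-02 1.06800e-01 3.00296e+01] [-0.64653384 -1.11085495  0.5845378 ] 0.09905902146565869 -149.43510744869806
```

play_rows(deltas=[[0, 0.0, -0.007, 0.07, 0], [0, 0.001, -0.014, 0.14, 0], [0, 0.002, -0.021, 0.21, 0], [0, 0.004, -0.0275, 0.28, 0], [0, 0.006, -0.034, 0.35, 0], [0, 0.0085, -0.0405, 0.42, 0], [0, 0.0115, -0.047, 0.49, 0], [0, 0.015, -0.053, 0.56, 0]])

```text
clock: 6.33
tcp_pos: [0.4515, 0.0723, 0.1067]
orientation: [0.509, 0.49, -0.508, 0.492]
wrist_force: [0.6, -1.3, 0.7]
gripper_width: -0.001
```

```bash
python3 - <<'E'
from h import *
s=cur(); d=np.array(s[:2])-C; print(np.round(s,4),readout.get_obs()["wrist_force"],np.hypot(*d),np.degrees(np.arctan2(d[1],d[0])))
f=grab_frame("side")
r=fit(f,*C,np.radians(-138)); print(r,np.degrees(r[2]))
overlay(f,r[:3],"o_s2",(220,150,370,300))
E
```

```text
[ 0.4515  0.0723  0.1067 -2.0498] [ 0.59663925 -1.27106587  0.72525363] 0.09907565634305907 178.09743103896525
(np.float64(0.5522557824410188), np.float64(0.07106687855424852), np.float64(-2.3890112619819357), np.float64(4.803640365600586)) -136.88026252078754
```

View pics/o_s2.png

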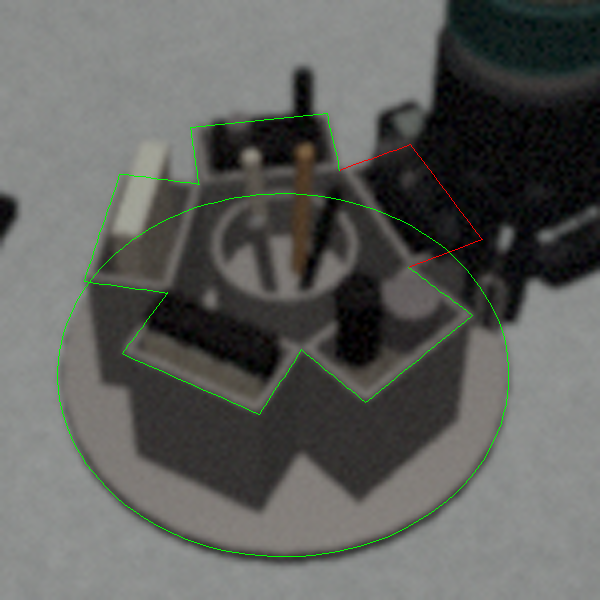

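Fit is good (remote pocket near crop 410,200 at −137°). Next 32°.

play_rows(deltas=[[0, 0.0, -0.007, 0.07, 0], [0, 0.001, -0.014, 0.14, 0], [0, 0.002, -0.021, 0.21, 0], [0, 0.004, -0.0275, 0.28, 0], [0, 0.006, -0.034, 0.35, 0], [0, 0.0085, -0.0405, 0.42, 0], [0, 0.0115, -0.047, 0.49, 0], [0, 0.015, -0.053, 0.56, 0]])

```text
clock: 7.05
tcp_pos: [0.4678, 0.1248, 0.1063]
orientation: [0.625, 0.331, -0.624, 0.332]
wrist_force: [0.3, -0.1, 2.0]
gripper_width: 0.002
```

```bash
python3 - <<'E'
from h import *
s=cur(); d=np.array(s[:2])-C; print(np.round(s,4),readout.get_obs()["wrist_force"],np.hypot(*d),np.degrees(np.arctan2(d[1],d[0])))
f=grab_frame("side")
r=fit(f,*C,np.radians(-170)); print(r,np.degrees(r[2]))
overlay(f,r[:3],"o_s3",(220,150,370,300))
f=grab_frame("top"); 
r=fit(f,*C,np.radians(-170)); print(r,np.degrees(r[2]))
overlay(f,r[:3],"o_t3",(200,170,330,290))
E
```

```text
[  0.4678   0.1248   0.1063 -34.0476] [ 0.28836818 -0.12935695  1.98729317] 0.09982198390917717 145.97908043478162
(np.float64(0.5505853969099711), np.float64(0.07170383587369294), np.float64(-2.9505625253118346), np.float64(8.014311790466309)) -169.05477988983026
(np.float64(0.5514874439884487), np.float64(0.07324009779394171), np.float64(-3.032356450780529), np.float64(6.115342140197754)) -173.74122660899405
```

View pics/o_s3.png

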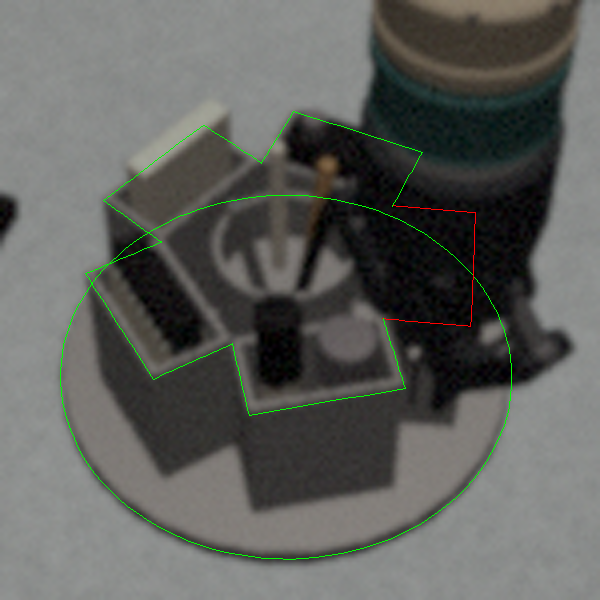

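View pics/o_t3.png

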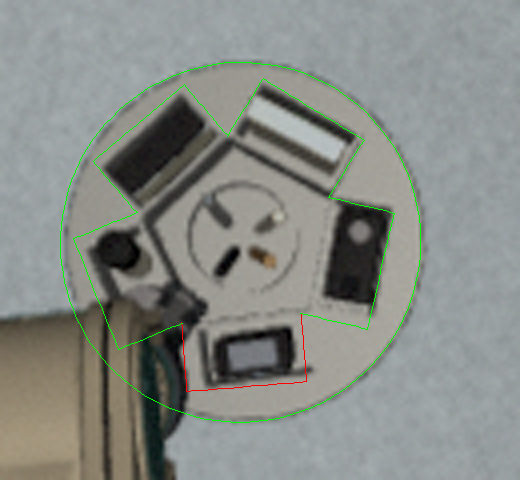

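play_rows(deltas=[[0, 0.0, -0.004, 0.04, 0], [0, 0.0005, -0.008, 0.08, 0], [0, 0.001, -0.0125, 0.125, 0], [0, 0.0014, -0.0165, 0.166, 0], [0, 0.0014, -0.0165, 0.166, 0], [0, 0.0014, -0.0165, 0.166, 0]])

```text
clock: 7.65
tcp_pos: [0.4778, 0.1376, 0.1058]
orientation: [0.65, 0.28, -0.649, 0.28]
wrist_force: [-0.1, -0.3, -0.1]
gripper_width: -0.0
```

```bash
python3 - <<'E'
from h import *
s=cur(); d=np.array(s[:2])-C; print(np.round(s,4),readout.get_obs()["wrist_force"],np.hypot(*d),np.degrees(np.arctan2(d[1],d[0])))
f=grab_frame("side")
r=fit(f,*C,np.radians(-178)); print(r,np.degrees(r[2]))
u=[s[0],s[1],.235,s[3]]; g=[.35,.12,.235,s[3]]
P=[np.add(u,np.subtract(g,u))]
print(rows(s,[gp(138.5,.1,.105),u,g]))
E
```

```text
[  0.4778   0.1376   0.1058 -43.317 ] [-0.13306212 -0.3172116  -0.09415506] 0.09990613311574943 136.66731859017312
(np.float64(0.5477520036491154), np.float64(0.06841672941542297), np.float64(-3.1240794645074326), np.float64(7.203981876373291)) -178.99656817976614
[[np.float64(0.001), np.float64(-0.0), np.float64(0.0032), np.float64(-6.315), 0], [np.float64(-0.129), np.float64(0.0), np.float64(-0.0), np.float64(0.0), 0], [np.float64(-0.129), np.float64(-0.081), np.float64(0.1005), np.float64(0.0), 0]]
```

play_rows(deltas=[[0, -0.001, 0.003, 0, 0], [0, -0.003, 0.007, 0, 0], [-0.02, -0.003, 0.007, 0, 0], [-0.05, -0.003, 0.007, 0, 0], [-0.085, -0.003, 0.007, 0, 0], [-0.12, -0.003, 0.007, 0, 0], [-0.13, -0.015, 0.02, 0, 0], [-0.13, -0.03, 0.04, 0, 0]])

```text
clock: 8.37
tcp_pos: [0.4318, 0.1299, 0.2398]
orientation: [0.653, 0.279, -0.646, 0.28]
wrist_force: [-0.3, -0.5, 1.2]
gripper_width: 0.004
```

play_rows(deltas=[[0, -0.015, 0.015, 0, 0], [0, -0.035, 0.035, 0, 0], [0, -0.05, 0.05, 0, 0], [0, -0.055, 0.06, 0, 0], [0, -0.055, 0.06, 0, 0]])

```text
clock: 8.78
tcp_pos: [0.3445, 0.1232, 0.235]
orientation: [-0.649, -0.279, 0.65, -0.279]
wrist_force: [-0.3, -0.2, -0.0]
gripper_width: -0.002
```

```bash
python3 - <<'E'
from h import *
s=cur(); print(np.round(s,4))
F=[]
for n,b in(("side",(220,150,370,300)),("top",(200,170,330,290))):
    f=grab_frame(n); F.append(f); save(f,n+"4")
    r=fit(f,*C,np.radians(-179)); print(r,np.degrees(r[2])); overlay(f,r[:3],f"o_{n}4",b)
    for l,z in(("remote_pocket",.036),("deck_top",.033)): print(l,[(q["confidence"],atz(f,q["point"],z).round(4)) for q in landmark_of(n,l)[:1]])
r=fit(F,*C,np.radians(-179)); print(r,np.degrees(r[2]))
E
```

```text
[  0.3445   0.1232   0.235  -43.4397]
(np.float64(0.5511554475571349), np.float64(0.07185924992583771), np.float64(-3.132077865378882), np.float64(4.137592792510986)) -179.45484279255396
remote_pocket [(0.62, array([0.4871, 0.0616, 0.036 ]))]
deck_top []
(np.float64(0.5522523875490536), np.float64(0.06767610268148536), np.float64(-3.12815536000848), np.float64(6.10233211517334)) -179.2300997897125
remote_pocket [(0.55, array([0.4781, 0.0643, 0.036 ]))]
deck_top [(0.58, array([0.5461, 0.0728, 0.033 ]))]
(np.float64(0.5511112384458814), np.float64(0.0717403787289314), np.float64(-3.1325420054355817), np.float64(10.937294960021973)) -179.4814360589058
```

View pics/o_side4.png

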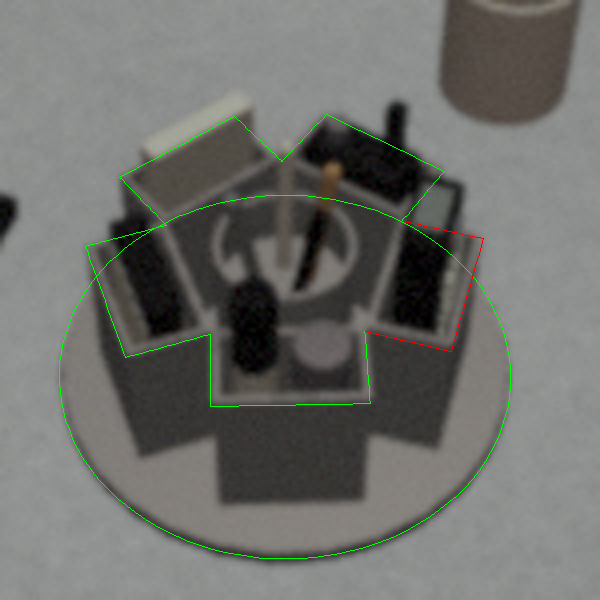

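View pics/o_top4.png

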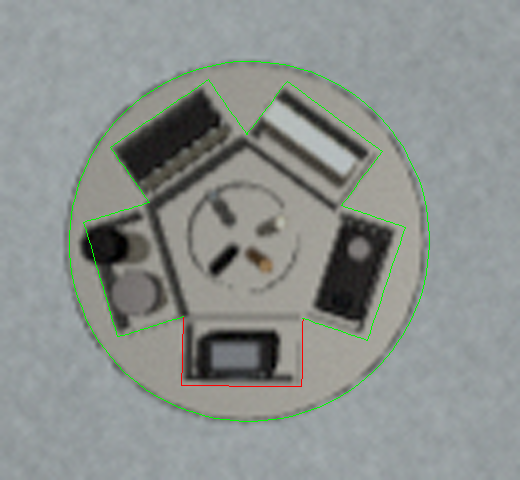

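```bash
python3 - <<'E'
from h import *
for n,cs in(("side",(.5511,.0715)),("top",(.5502,.0676))):
    f=grab_frame(n)
    e=cv2.Canny(cv2.cvtColor(f["color"],cv2.COLOR_RGB2GRAY),40,110)
    d=np.minimum(cv2.distanceTransform(255-e,cv2.DIST_L2,5),5)
    def cost(a,x,y): return sum(cv2.remap(d,*[pr(f,q).astype(np.float32)[:,i:i+1] for i in(0,1)],cv2.INTER_LINEAR).mean() for q in model(x,y,np.radians(a)))
    best=min((cost(a,cs[0]+i/1000,cs[1]+j/1000),a,i,j) for a in np.arange(-186,-173,.25) for i in np.arange(-1,1.1,.5) for j in np.arange(-1,1.1,.5))
    print(n,best)
    for z in ("mug","stapler","drive"): print(z,[atz(f,q["point"],0).round(3) for q in landmark_of(n,z)[:1]])
E
```

```text
side (np.float32(3.9934168), np.float64(-179.25), np.float64(0.0), np.float64(0.0))
mug [array([ 0.497, -0.205,  0.   ])]
stapler [array([0.513, 0.322, 0.   ])]
drive [array([0.359, 0.013, 0.   ])]
top (np.float32(6.1685457), np.float64(-179.25), np.float64(1.0), np.float64(0.0))
mug [array([ 0.493, -0.203,  0.   ])]
stapler [array([0.506, 0.328, 0.   ])]
drive [array([0.78 , 0.053, 0.   ])]
```

View pics/top4.png

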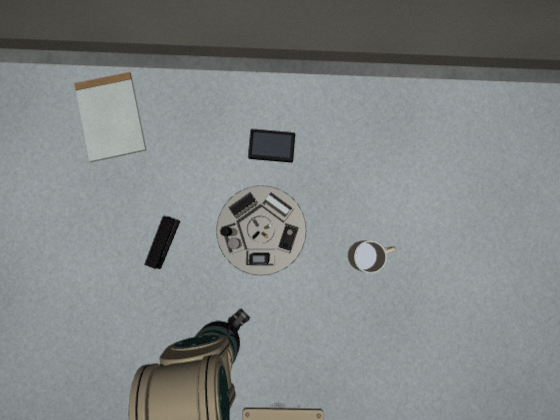

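The remote's pocket (pixel ~260,258) faces the front edge, 0.75° short of square in both cameras. The mug, stapler and drive are unmoved and the arm stands clear, so I'm handing in.

```bash
python3 -c "
from workcell import close_job; print(close_job())"
```

```text
the job is handed in; nothing more can be done
None
```

I turned the organizer about 130° clockwise, and the remote's pocket now faces the front edge to within about 1°. I did it with one slow push of the shut fingertip against the side of the glue-stick pocket. Then I backed the finger off, lifted it clear and handed the job in at about 9 s on the robot's clock.

- **Angle:** the last fits put the pocket at −179.2° to −179.5°, in both the top and the side view; exactly square is 180°.
- **Organizer position:** the centre held to within about 2 mm, which is the calibration tolerance. One top-view fit taken while the arm covered part of the deck was visibly off, so I set it aside.
- **Other things:** the mug, stapler and drive show no movement beyond the few millimetres of scatter in the detections. One side-view detection put the drive at (0.36, 0.01), in front of the organizer. The top picture shows it where it started, so I took that as false.
- **Forces:** the wrist force readings stayed around 2 N or less throughout. The gripper is clear of everything.

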